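Start up the panel saw in order from its control boxes

ROBOT

A 6-joint arm with a two-finger parallel gripper is mounted at the origin on the work surface. World frame = base frame: x ahead of the robot, y to its left, z up, the work surface at z = 0. Lengths are in mm, angles in rad, forces in N, time in s.
With the tool pointing down it reaches from about 350 to 875 mm from the base axis. Payload 4.2 kg.
Tool frame: the origin (TCP) lies between the finger pads; the fingertips stand 11 mm ahead of it and the grasp point (between the pads) lies 8 mm behind it; z points along the fingers, y is the direction in which the jaws open and shut (so a half turn about z gives the same grasp; the last joint's range is limited). The gripper opens to 85 mm and grips with 20 to 120 N. Pads are 22 mm wide; open, the fingers measure 114 mm over their backs; the gripper's body (76 mm by 85 mm) begins 54 mm behind the grasp point. The pads swing forward as they close: fully open they stand 13 mm farther back than shut.
Start: joints at [1.368, 0.385, 0.008, 0, -1.194, -0.259], TCP at [278.441, 559.526, 242.312] pointing down, gripper open.
Joint ranges: [-3.14, 3.14], [-1.21, 2.06], [-1.07, 1.41], [-3.16, 2.05], [-2.99, -0.16], [-3.1, 3.1]. Speed limits (rad/s): [2.79, 2.79, 3.14, 3.14, 3.14, 3.14].

INTERFACE

Orientations are given as a unit quaternion [x, y, z, w].
In Python, from bench import * gives the robot as it stands.
- The arm moves only by the tool servo_tool, never from a script. Its argument "rows" is a list of rows, each a list of 7 numbers: the opening, from 0 (shut) to 1 (fully open), then the shift along the tool's x, y, z in cm, then the turn, a rotation vector about the tool's x, y, z in degrees. A call has 1 to 12 rows; each row shifts and turns the commanded pose from where the row before left it, along the tool's axes as they then stand; what a row does not reach is not made up. A row lasts 1/10 s, in which the tool goes at most 50 mm and 8.59 degrees, less where a joint would pass 70% of its speed; a pose out of reach is approached as far as the arm can. A call is refused whole if a number of a shift passes 5 or a number of a turn 8.59, either way. A call with a gripper value outside its range is refused whole. The fingers move at their own pace and stop on an object; the grip force is fixed at half the most. Time passes only in rows, so rows that do not move let the fingers close. It gives the time, the measured TCP pose, the force and the opening at its end, in the units of the state.
- read_state(): the state, without advancing time (a new reading comes with each control period).
- get_image(name): name is "scene" or "top" or "wrist"; returns a dict with "image" (384x512x3 uint8, red, green, blue), "mtx" (3x3 intrinsics, pixels), "extrinsics" (4x4, takes a point from camera to world coordinates). Camera axes: x right, y up, looking along -z (the intrinsics and any distortion apply to the point x, -y, -z); pixel columns grow to the right and rows downward; lengths in mm; the calibration is good to about 2 mm. A picture is of the moment at which its call begins. There is no depth.
- job_done(): hands the job in, once; it reports no verdict.
The state is a dict: "clock": time; "joints": joint angles; "joint_vel": joint speeds; "joint_efforts": joint torques, N m; "position": TCP position; "ee_rot": TCP orientation; "contact_force": force on the tool from outside, world axes, zero at the start; "wrist_torque": the same for the moment, N m; "gripper_width": finger opening in mm.
Only numpy, scipy, OpenCV 4.12 (cv2) and the standard library are available. Lean on these libraries where they do the work, as an engineer would, in place of code of your own. Each camera call takes 0.05 s, during which the arm holds its last target. There are 200 camera calls.

TASK

Start up the panel saw with the closed fingertips, from the little control boxes standing on its table: first press the white-dotted end of the black rocker fully down to switch on the dust extraction, then push the blue scoring-blade button fully in so that it stays in, and last press the green main-blade button right down, hold it for a second and let it come up. Keep to this order, keep off the red stop button, and only press: leave the boxes and everything else standing where they are, without lifting or shoving them.

Things in the scene. Friction and masses are not known exactly. Their poses are not given: they have to be found in the camera images.
- extract_box: Dust extraction control box, grey with a black rocker on top. Loose control box on rubber feet, 80 x 80 mm, 50 mm high, about 0.85 kg; origin at the centre of its underside, z up. The rocker's 60 mm length lies along the box's x; its hinge lies along y, 62 mm above the underside, in the middle of the box.
- extract_rocker (a joint): Angle of the black rocker (a slab 60 x 30 x 8 mm), rad: 0 = off, 0.36 = fully on, at its stop. It clicks nowhere: it is stiff and stays where it is left. When off, the end with the white dot (the box's +x end) stands proud and slopes 0.18 rad; pressing that end down turns it on. About 3.5 N straight down on the dot moves it, and the dot sinks about 8 mm from off to on.
- extract_dot (a point): Centre of the white dot (12 mm across) on the upper face of the rocker, 22 mm from its hinge; moves with the rocker. When off it is about 70 mm above the box's underside.
- score_box: Scoring blade control box, grey with a blue button on top. Loose control box on rubber feet, 80 x 80 mm, 50 mm high, about 0.85 kg; origin at the centre of its underside, z up. 
- score_button (a joint): Travel of the blue push-latch button, m: 0 = out, 0.008 = fully in, at its stop. About 4 N moves it; it has no spring and stays where it is pushed.
- score_top (a point): Centre of the flat top of the blue button (34 mm across), in the middle of its box, 66 mm above the box's underside when out; moves with the button.
- main_box: Main blade control box, grey with a green button on top. Loose control box on rubber feet, 80 x 80 mm, 50 mm high, about 0.85 kg; origin at the centre of its underside, z up. 
- main_button (a joint): Travel of the green button, m: 0 = out, 0.006 = fully down, at its stop. Sprung: starts to move at 1.5 N, fully down at 5 N, and comes up when let go.
- main_top (a point): Centre of the flat top of the green button (34 mm across), in the middle of its box, 66 mm above the box's underside when out; moves with the button.
- stop_box: Stop box, yellow with a red mushroom button (40 mm across) on top, not to be pressed. Loose control box on rubber feet, 80 x 80 mm, 50 mm high, about 0.85 kg; origin at the centre of its underside, z up. 
- stop_button (a joint): Travel of the red mushroom button, m: 0 = out, 0.006 = fully down. Sprung.
- stop_top (a point): Centre of the top of the red mushroom button, in the middle of its box, 73 mm above the box's underside.
- tape: Bystander: yellow and black tape measure standing on edge, 84 x 34 mm, 60 mm high; origin under its centre.
- wax_can: Bystander: round can with a red label, 70 mm across, 75 mm high; origin under its centre.
- offcut: Bystander: plywood offcut lying flat, 120 x 60 x 18 mm; origin under its centre.
- spanner: Bystander: steel spanner lying flat, 150 mm long along its x.
- push_block: Bystander: orange push block with a black bow handle, 160 x 70 mm, 76 mm high; origin under its centre.
- oil_bottle: Bystander: white plastic bottle with a red cap, 60 mm across, 160 mm high; origin under its centre.

How it is judged (in metres and radians):
On the way, in this order (a step that is already met when the one before it is completed fails the run):
1. the rocker is pressed on (value of joint extract_rocker above 0.31 rad), for 0.2 s.
2. the blue button is pushed in and stays (value of joint score_button above 0.0066 m), for 0.2 s.
3. the green button is held down for at least half a second (value of joint main_button above 0.0045 m), for 0.5 s.
At the end, for the whole second after the job is handed in: The rocker is on (over 0.31 of 0.36 rad), the blue button in (over 6.6 of 8 mm), the green and red buttons are up (within 1 mm), and the four boxes stand at rest and upright on the table; boxes and bystanders are within 35 mm of where they began (value of joint extract_rocker above 0.31 rad and value of joint score_button above 0.0066 m and value of joint each of main_button, stop_button below 0.001 m and angle between each of extract_box, score_box, main_box, stop_box's own z axis and vertical below 0.1 rad and height (world z) of each of extract_box, score_box, main_box, stop_box below 0.006 m and distance of each of extract_box, score_box, main_box, stop_box, tape, wax_can, offcut, spanner, push_block, oil_bottle from where it was at the start of the episode below 0.035 m and linear speed of each of extract_box, score_box, main_box, stop_box below 0.02 m/s); the robot touches nothing.
It fails at once if the red stop button is pressed (value of joint stop_button above 0.002 m).
It fails at once if the blue button is pressed before the rocker is on (value of joint score_button above 0.003 m and not (value of joint extract_rocker above 0.31 rad)).
It fails at once if the green button is pressed before the rocker is on and the blue button is in (value of joint main_button above 0.002 m and (not (value of joint extract_rocker above 0.31 rad) or not (value of joint score_button above 0.0066 m))).
It fails at once if a control box is lifted (10 mm), tipped (0.25 rad) or shifted more than 35 mm (height (world z) of any of extract_box, score_box, main_box, stop_box above 0.01 m or angle between any of extract_box, score_box, main_box, stop_box's own z axis and vertical above 0.25 rad or distance of any of extract_box, score_box, main_box, stop_box from where it was at the start of the episode above 0.035 m).
It fails at once if a bystander is moved more than 35 mm (distance of any of tape, wax_can, offcut, spanner, push_block, oil_bottle from where it was at the start of the episode above 0.035 m).
It also fails if it takes over 48 s, if anything falls off the work surface, if the arm or the gripper's body presses on something with over 40 N, if the wrist force passes 120 N, or if a joint passes its speed limit or range.

## Working session

There is one attempt and no reset: what is moved stays moved. The work goes in short steps, Python scripts to look and compute and a tool call to move; the robot and the scene stay as the last step left them, time stands still between calls to the robot, and variables do not carry over. Pictures are saved under pics/ and viewed, about 8 in all and at most 12, crops included, and the job is handed in when it is done.

Besides the shell and the picture viewer there is one more tool, called after "Emit:" in YAML: its name, and indented under it one key for each argument. servo_tool: Moves the arm, as the interface text tells. Its arguments: {"type":"object","properties":{"rows":{"type":"array","items":{"type":"array","items":{"type":"number"}}}},"required":["rows"]}

```bash
mkdir -p pics
python3 - <<'E'
from bench import *
import cv2,numpy as np
for n in("top","scene"):
    d=get_image(n);np.savez("pics/%s1.npz"%n,**{k:d[k] for k in("image","mtx","extrinsics")})
    print(n,d.keys(),d["mtx"],np.round(d["extrinsics"],3))
    cv2.imwrite("pics/%s1.png"%n,cv2.resize(d["image"][:,:,::-1],(800,600)))
print(read_state())
E
```

```text
top dict_keys(['image', 'mtx', 'extrinsics']) [[355.61391976   0.         256.85681437]
 [  0.         355.61391976 187.45280274]
 [  0.           0.           1.        ]] [[-6.000000e-03  9.940000e-01 -1.090000e-01  3.910830e+02]
 [-1.000000e+00 -5.000000e-03  1.100000e-02 -8.145800e+01]
 [ 1.100000e-02  1.090000e-01  9.940000e-01  1.145425e+03]
 [ 0.000000e+00  0.000000e+00  0.000000e+00  1.000000e+00]]
scene dict_keys(['image', 'mtx', 'extrinsics']) [[362.2941963    0.         252.78613765]
 [  0.         362.2941963  189.70046953]
 [  0.           0.           1.        ]] [[ 4.910000e-01 -4.620000e-01  7.380000e-01  1.362669e+03]
 [ 8.710000e-01  2.790000e-01 -4.050000e-01 -5.648780e+02]
 [-1.800000e-02  8.420000e-01  5.390000e-01  7.192530e+02]
 [ 0.000000e+00  0.000000e+00  0.000000e+00  1.000000e+00]]
{'clock': 0.1, 'joints': array([ 1.36761923e+00,  3.85492525e-01,  6.73568097e-03, -4.27096546e-04,
       -1.19402683e+00, -2.58590024e-01]), 'joint_vel': array([-0.00090339, -0.00161692,  0.0021448 ,  0.0030531 , -0.00069784,
       -0.00174419]), 'joint_efforts': array([-1.92573025e-04, -3.93322170e+01,  1.88929117e+01,  4.19787258e+00,
       -2.59780914e-03,  7.32697487e-06]), 'position': array([278.22156183, 559.08105202, 241.31388052]), 'ee_rot': array([ 9.73446056e-01, -2.28914284e-01, -1.70887553e-04,  9.98791583e-04]), 'contact_force': array([1.17334176, 0.89479321, 0.02870157]), 'wrist_torque': array([-0.03292384, -0.00680248, -0.00790469]), 'gripper_width': 85.56583648786895}
```

View pics/top1.png

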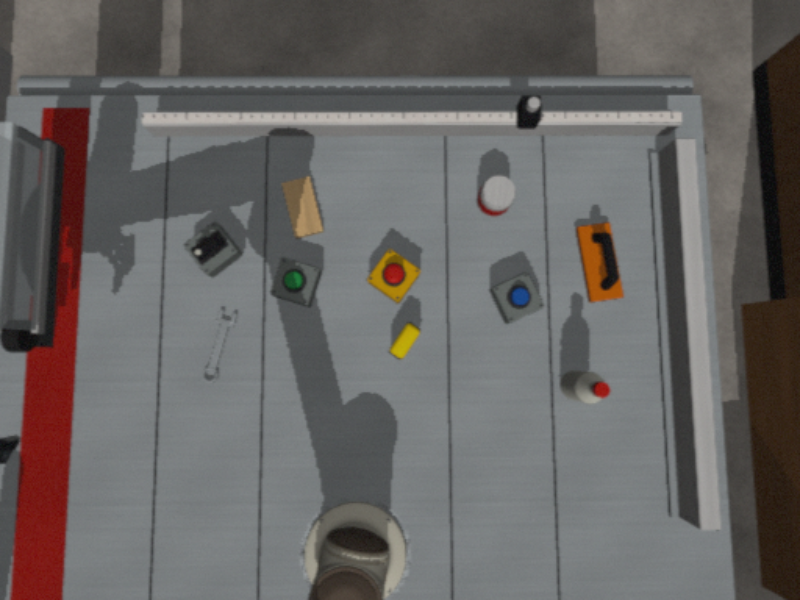

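View pics/scene1.png

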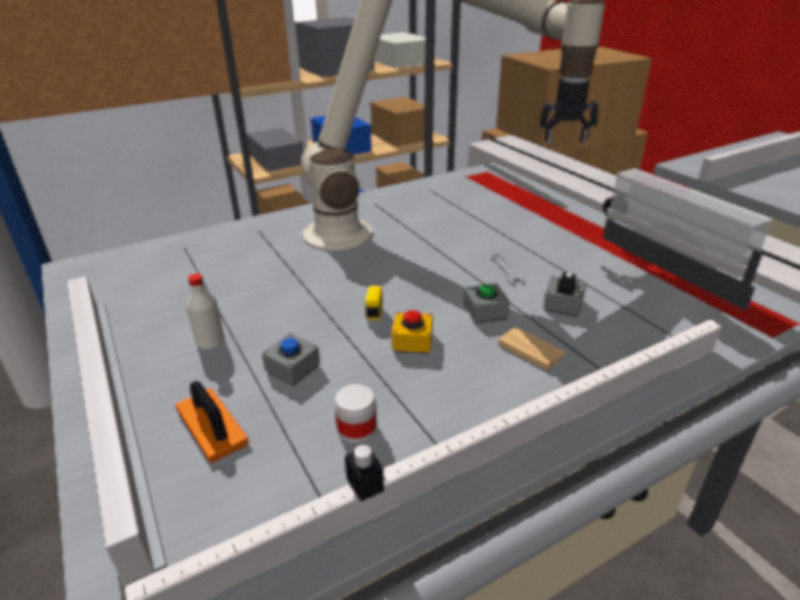

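The top view shows the rocker box at about (213,247), with its dot near (197,252). Green is at (294,281), red at (394,274) and blue at (520,296), all in the 800 px picture. Next I measure these in both views.

```bash
cat > h.py <<'E'
import cv2,numpy as np
def ray(d,u,v):
    q=np.linalg.inv(d["mtx"])@[u,v,1]; R=d["extrinsics"]
    return R[:3,3],R[:3,:3]@(q*[1,-1,-1])
def onz(d,u,v,z):
    o,r=ray(d,u,v);return o+r*(z-o[2])/r[2]
def tri(a,b):
    A=[];y=[]
    for o,r in(a,b):
        r=r/np.linalg.norm(r);P=np.eye(3)-np.outer(r,r);A.append(P);y.append(P@o)
    return np.linalg.lstsq(np.vstack(A),np.hstack(y),rcond=None)[0]
def blob(img,lo,hi,box):
    x0,y0,x1,y1=box;h=cv2.cvtColor(img,cv2.COLOR_RGB2HSV)[y0:y1,x0:x1]
    n,l,s,c=cv2.connectedComponentsWithStats(cv2.inRange(h,np.array(lo),np.array(hi)))
    i=1+np.argmax(s[1:,4]);return c[i]+[x0,y0],s[i,4]
E
python3 - <<'E'
from h import *
t=np.load("pics/top1.npz");s=np.load("pics/scene1.npz")
t={k:t[k] for k in t};s={k:s[k] for k in s}
T=lambda *b:[int(x*.64) for x in b]
for n,lo,hi,bt,bs in[("blue",(100,120,50),(125,255,255),T(490,270,550,325),T(260,330,325,385)),
 ("green",(45,100,30),(80,255,255),T(265,255,325,310),T(460,275,515,325)),
 ("red",(0,170,60),(6,255,255),T(365,245,425,305),T(390,305,440,350)),
 ("dot",(0,0,150),(179,60,255),T(183,235,212,265),T(545,265,590,290))]:
    try:
        a,na=blob(t["image"],lo,hi,bt);print(n,a,na,onz(t,*a,70 if n in("dot","red") else 65).round(1))
        b,nb=blob(s["image"],lo,hi,bs);print("   tri",b,nb,tri(ray(t,*a),ray(s,*b)).round(1))
    except Exception as e:print(n,e)
c=lambda im,x,y,w,h,k:cv2.resize(im[y:y+h,x:x+w,::-1],None,fx=k,fy=k,interpolation=cv2.INTER_CUBIC)
A=c(t["image"],110,130,60,50,6.5);B=c(s["image"],335,160,60,50,6.5)
cv2.imwrite("pics/crop1.png",np.hstack([A,B]))
E
```

```text
blue [332.38053097 189.3539823 ] 113 [ 502.4 -324.9   65. ]
   tri [184.88659794 221.27835052] 97 [ 503.1 -327.5   56.1]
green [187.41441441 178.88288288] 111 [536.8 118.5  65. ]
   tri [311.39130435 186.15942029] 69 [537.5 119.3  54.6]
red [251.68548387 174.7983871 ] 124 [547.8 -78.1  70. ]
   tri [263.45901639 202.37704918] 61 [548.2 -79.1  63.6]
dot [126.5 161. ] 6 [592.1 304.2  70. ]
   tri [369.30147059 172.78676471] 136 [596.8 310.2  76.3]
```

View pics/crop1.png

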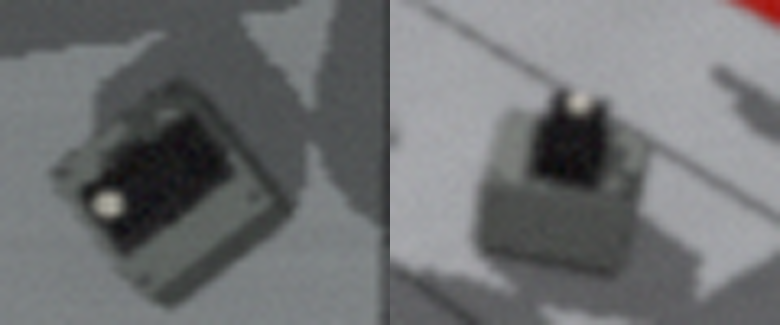

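The crop shows the dot at top-image pixel (126.5,161.4) and scene pixel (364,176). That puts it near (592,304,70), which agrees with the 70 mm height given. Now I close the fingers and go above the dot.

Emit:
servo_tool:
  rows:
    - [0,3.95,0.88,0.4,0,0,0]
    - [0,3.95,0.88,0.4,0,0,0]
    - [0,3.95,0.88,0.4,0,0,0]
    - [0,3.95,0.88,0.4,0,0,0]
    - [0,3.95,0.88,0.4,0,0,0]
    - [0,3.95,0.88,0.4,0,0,0]
    - [0,3.95,0.88,0.4,0,0,0]
    - [0,3.95,0.88,0.4,0,0,0]
    - [0,3.95,0.88,0.4,0,0,0]
    - [0,3.95,0.88,0.4,0,0,0]
    - [0,0,0,0,0,0,0]
    - [0,0,0,0,0,0,0]

```text
clock: 1.3
position: [593.1, 303.7, 201.2]
ee_rot: [0.973, -0.23, -0.001, 0.001]
contact_force: [-1.3, 0.3, -0.4]
gripper_width: 0.2
```

Run:
```python
from bench import *
from h import *
s=read_state();print(s["clock"],s["position"],s["ee_rot"],s["contact_force"],s["gripper_width"])
d=get_image("wrist");np.savez("pics/w1.npz",**{k:d[k] for k in("image","mtx","extrinsics")})
print(d["mtx"],d["extrinsics"].round(3))
cv2.imwrite("pics/w1.png",d["image"][:,:,::-1])
d=get_image("scene");cv2.imwrite("pics/s2.png",cv2.resize(d["image"][100:240,260:440,::-1],None,fx=4,fy=4))
```

```text
1.3 [593.06141898 303.74886409 201.20796787] [ 9.73217503e-01 -2.29884240e-01 -6.90443525e-04  6.71856648e-04] [-1.27087034  0.29404211 -0.39032385] 0.166768081648438
[[312.72285756   0.         255.07245227]
 [  0.         312.72285756 189.89920485]
 [  0.           0.           1.        ]] [[-4.48000e-01  8.61000e-01  2.42000e-01  6.54836e+02]
 [-8.94000e-01 -4.32000e-01 -1.19000e-01  2.73179e+02]
 [ 1.00000e-03 -2.69000e-01  9.63000e-01  3.32589e+02]
 [ 0.00000e+00  0.00000e+00  0.00000e+00  1.00000e+00]]
```

View pics/w1.png

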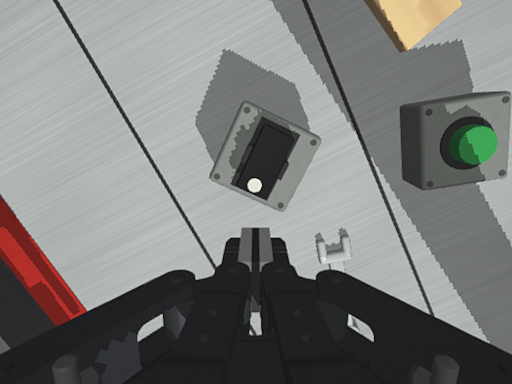

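In the wrist view the dot is at (254,185), the rocker centre near (267,159), the green button at (473,145) and the fingertips at (255,228). I'll refine the positions from these.

Run:
```python
from h import *
d=np.load("pics/w1.npz");d={k:d[k] for k in d}
a,n=blob(d["image"],(0,0,200),(179,60,255),(245,175,265,197));g,m=blob(d["image"],(45,100,30),(80,255,255),(420,100,512,190))
t=np.load("pics/top1.npz");t={k:t[k] for k in t}
D=onz(d,*a,70);print("dot",a,n,D,"tri",tri(ray(d,*a),ray(t,126.5,161.4)))
print("green",g,m,onz(d,*g,64),"tri",tri(ray(d,*g),ray(t,187.4,178.9)))
H=onz(d,267,159,66);print("hinge",H,"dir",(D-H)[:2],np.linalg.norm((D-H)[:2]))
tx=np.array([.894,-.448,0]);print("delta",D-[593.1,303.7,0])
```

```text
dot [254.13380282 184.91549296] 142 [593.36220439 304.45109452  70.        ] tri [591.97195616 305.43770817  65.11954668]
green [472.89790576 143.77159686] 1528 [540.5153769  121.13461916  64.        ] tri [538.06583307 119.10969171  59.64219035]
hinge [608.0880483  284.66911453  66.        ] dir [-14.72584391  19.78197999] 24.66124918266991
delta [ 0.26220439  0.75109452 70.        ]
```

Emit:
servo_tool:
  rows:
    - [0,-0.3,-0.15,1.5,0,0,0]
    - [0,0,0,3,0,0,0]
    - [0,0,0,3,0,0,0]
    - [0,0,0,2,0,0,0]
    - [0,0,0,1,0,0,0]
    - [0,0,0,0.5,0,0,0]
    - [0,0,0,0,0,0,0]
    - [0,0,0,0,0,0,0]

```text
clock: 2.2
position: [591.4, 308.2, 93.7]
ee_rot: [0.974, -0.229, 0.001, -0.001]
contact_force: [0.7, 0.4, 0.8]
gripper_width: 0.2
```

Emit:
servo_tool:
  rows:
    - [0,0,0,0.3,0,0,0]
    - [0,0,0,0.2,0,0,0]
    - [0,0,0,0.2,0,0,0]
    - [0,0,0,0,0,0,0]

```text
clock: 2.6
position: [590.7, 307.2, 85.0]
ee_rot: [0.973, -0.229, -0.0, 0.0]
contact_force: [0.1, -0.2, 0.2]
gripper_width: 0.1
```

Emit:
servo_tool:
  rows:
    - [0,0,0,0.2,0,0,0]
    - [0,0,0,0.2,0,0,0]
    - [0,0,0,0,0,0,0]

```text
clock: 2.9
position: [590.9, 307.5, 81.3]
ee_rot: [0.973, -0.229, 0.0, -0.0]
contact_force: [0.0, 0.8, 0.2]
gripper_width: 0.2
```

Emit:
servo_tool:
  rows:
    - [0,0,0,0.15,0,0,0]
    - [0,0,0,0.15,0,0,0]
    - [0,0,0,0,0,0,0]

```text
clock: 3.2
position: [590.8, 307.8, 78.4]
ee_rot: [0.973, -0.229, 0.0, -0.0]
contact_force: [-0.9, 0.4, 2.5]
gripper_width: -0.0
```

Emit:
servo_tool:
  rows:
    - [0,0,0,0.15,0,0,0]
    - [0,0,0,0.15,0,0,0]
    - [0,0,0,0,0,0,0]

```text
clock: 3.5
position: [590.9, 307.9, 75.6]
ee_rot: [0.973, -0.229, 0.0, -0.0]
contact_force: [-2.1, 2.7, 4.5]
gripper_width: -0.5
```

Emit:
servo_tool:
  rows:
    - [0,0,0,0.1,0,0,0]
    - [0,0,0,0.1,0,0,0]
    - [0,0,0,0,0,0,0]

```text
clock: 3.8
position: [590.8, 308.1, 73.9]
ee_rot: [0.974, -0.229, 0.0, -0.0]
contact_force: [-2.6, 2.3, 5.3]
gripper_width: -0.1
```

Emit:
servo_tool:
  rows:
    - [0,0,0,0.1,0,0,0]
    - [0,0,0,0,0,0,0]

```text
clock: 4.0
position: [590.9, 308.1, 73.7]
ee_rot: [0.974, -0.229, 0.0, -0.0]
contact_force: [-5.4, 2.2, 9.8]
gripper_width: 0.0
```

Emit:
servo_tool:
  rows:
    - [0,0,0,0.1,0,0,0]
    - [0,0,0,0,0,0,0]

```text
clock: 4.2
position: [590.9, 308.1, 73.6]
ee_rot: [0.974, -0.228, 0.0, -0.0]
contact_force: [-5.9, 1.6, 12.3]
gripper_width: -0.0
```

The tool has stopped and the force is climbing, so the rocker is at its stop. One more push, then I retract and look.

Emit:
servo_tool:
  rows:
    - [0,0,0,0.1,0,0,0]
    - [0,0,0,0,0,0,0]
    - [0,0,0,0,0,0,0]
    - [0,0,0,-1,0,0,0]
    - [0,0,0,-3,0,0,0]
    - [0,0,0,-4,0,0,0]
    - [0,0,0,-4,0,0,0]
    - [0,0,0,0,0,0,0]
    - [0,0,0,0,0,0,0]

```text
clock: 5.1
position: [591.1, 307.1, 190.8]
ee_rot: [0.973, -0.229, 0.0, -0.001]
contact_force: [-0.0, -0.7, -0.1]
gripper_width: -0.1
```

Run:
```python
from bench import *
from h import *
d=get_image("wrist");s=get_image("scene")
np.savez("pics/w2.npz",**{k:d[k] for k in("image","mtx","extrinsics")})
a=cv2.resize(d["image"][80:230,180:360],None,fx=2.2,fy=2.2,interpolation=2)
b=cv2.resize(s["image"][155:210,335:401],None,fx=6,fy=6,interpolation=2)
cv2.imwrite("pics/c2.png",np.hstack([a,b])[:,:,::-1])
```

```text
(no output)
```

View pics/c2.png

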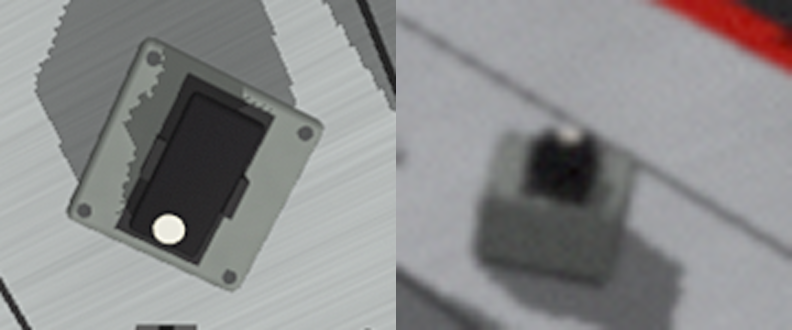

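The rocker now slopes down toward the dot at (168,229) in the crop. The hard stop was felt, and the box has not moved. Next is the blue button.

Emit:
servo_tool:
  rows:
    - [0,1.46,4.32,-0.1,0,0,0]
    - [0,1.46,4.32,-0.1,0,0,0]
    - [0,1.46,4.32,-0.1,0,0,0]
    - [0,1.46,4.32,-0.1,0,0,0]
    - [0,1.46,4.32,-0.1,0,0,0]
    - [0,1.46,4.32,-0.1,0,0,0]
    - [0,1.46,4.32,-0.1,0,0,0]

```text
clock: 5.9
position: [546.2, -10.9, 195.5]
ee_rot: [0.973, -0.229, -0.002, 0.001]
contact_force: [-0.1, -0.4, -0.3]
gripper_width: -0.2
```

Emit:
servo_tool:
  rows:
    - [0,1.46,4.32,0,0,0,0]
    - [0,1.46,4.32,0,0,0,0]
    - [0,1.46,4.32,0,0,0,0]
    - [0,1.46,4.32,0,0,0,0]
    - [0,1.46,4.32,0,0,0,0]
    - [0,1.46,4.32,0,0,0,0]
    - [0,1.46,4.32,0,0,0,0]
    - [0,0,0,0,0,0,0]
    - [0,0,0,0,0,0,0]

```text
clock: 6.8
position: [503.0, -325.9, 195.1]
ee_rot: [0.973, -0.23, -0.002, -0.0]
contact_force: [-0.0, 0.4, -0.2]
gripper_width: 0.0
```

Run:
```python
from bench import *
from h import *
s=read_state();print(s["position"],s["ee_rot"])
d=get_image("wrist");cv2.imwrite("pics/w3.png",d["image"][:,:,::-1])
a,n=blob(d["image"],(100,120,50),(125,255,255),(150,60,360,260));D=onz(d,*a,65);print(a,n,D)
v=D-s["position"];print("tool xy",v@[.894,-.448,0],v@[-.448,-.894,0])
```

```text
[ 502.9949471  -325.91853759  195.05897391] [ 9.73136049e-01 -2.30221331e-01 -2.06467808e-03 -3.25635068e-04]
[256.20421394 181.76661264] 1234 [ 504.98399854 -327.8593168    65.        ]
tool xy 2.6476810721329223 0.8439615681466753
```

View pics/w3.png

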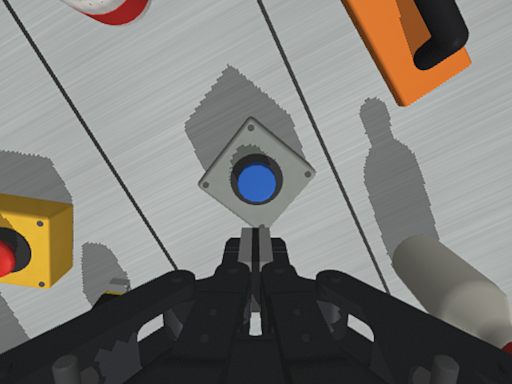

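The blue button is at (256,182), under the tip to within 3 mm, and the bottle stands about 220 mm away. I'll correct 2 mm and press.

Emit:
servo_tool:
  rows:
    - [0,0.2,0.1,1.5,0,0,0]
    - [0,0,0,3,0,0,0]
    - [0,0,0,3,0,0,0]
    - [0,0,0,2,0,0,0]
    - [0,0,0,1,0,0,0]
    - [0,0,0,0.4,0,0,0]
    - [0,0,0,0.2,0,0,0]
    - [0,0,0,0.2,0,0,0]
    - [0,0,0,0.2,0,0,0]
    - [0,0,0,0.1,0,0,0]
    - [0,0,0,0,0,0,0]

```text
clock: 7.95
position: [505.7, -327.0, 81.6]
ee_rot: [0.973, -0.229, 0.0, 0.0]
contact_force: [-0.1, 0.3, -0.1]
gripper_width: -0.1
```

Emit:
servo_tool:
  rows:
    - [0,0,0,0.15,0,0,0]
    - [0,0,0,0.15,0,0,0]
    - [0,0,0,0.15,0,0,0]
    - [0,0,0,0,0,0,0]

```text
clock: 8.35
position: [505.7, -326.9, 76.7]
ee_rot: [0.973, -0.229, -0.0, 0.0]
contact_force: [-0.1, 0.4, 0.0]
gripper_width: 0.1
```

Emit:
servo_tool:
  rows:
    - [0,0,0,0.1,0,0,0]
    - [0,0,0,0.1,0,0,0]
    - [0,0,0,0,0,0,0]

```text
clock: 8.65
position: [505.7, -326.9, 75.1]
ee_rot: [0.973, -0.229, 0.0, 0.0]
contact_force: [-2.1, 0.5, 3.4]
gripper_width: 0.0
```

Emit:
servo_tool:
  rows:
    - [0,0,0,0.15,0,0,0]
    - [0,0,0,0.15,0,0,0]
    - [0,0,0,0.15,0,0,0]
    - [0,0,0,0,0,0,0]

```text
clock: 9.05
position: [505.7, -326.9, 70.0]
ee_rot: [0.973, -0.229, -0.0, -0.0]
contact_force: [-0.5, 0.8, 2.3]
gripper_width: -0.2
```

Emit:
servo_tool:
  rows:
    - [0,0,0,0.1,0,0,0]
    - [0,0,0,0.1,0,0,0]
    - [0,0,0,0,0,0,0]

```text
clock: 9.35
position: [505.8, -326.9, 69.1]
ee_rot: [0.974, -0.229, 0.0, 0.0]
contact_force: [-1.9, 2.0, 6.6]
gripper_width: 0.0
```

Emit:
servo_tool:
  rows:
    - [0,0,0,0.1,0,0,0]
    - [0,0,0,0.1,0,0,0]
    - [0,0,0,0,0,0,0]
    - [0,0,0,0,0,0,0]

```text
clock: 9.75
position: [505.8, -326.9, 69.0]
ee_rot: [0.974, -0.228, 0.0, 0.0]
contact_force: [-4.3, 4.0, 17.2]
gripper_width: -0.2
```

It stopped at 69.0, exactly 8 mm below the expected top, at 17 N. I'll retract and go to green.

Emit:
servo_tool:
  rows:
    - [0,0,0,0,0,0,0]
    - [0,0,0,-1.5,0,0,0]
    - [0,0,0,-3.5,0,0,0]
    - [0,0,0,-4,0,0,0]
    - [0,0,0,-3.5,0,0,0]
    - [0,0,0,0,0,0,0]
    - [0,0,0,0,0,0,0]

```text
clock: 10.45
position: [505.9, -326.7, 191.5]
ee_rot: [0.973, -0.229, 0.001, -0.0]
contact_force: [-0.5, 0.5, -0.8]
gripper_width: -0.2
```

Run:
```python
from bench import *
from h import *
d=get_image("wrist");cv2.imwrite("pics/w4.png",cv2.resize(d["image"][90:240,170:350,::-1],None,fx=3,fy=3))
print(blob(d["image"],(100,120,50),(125,255,255),(150,60,360,260)))
```

```text
(array([257.03765324, 185.42994746]), np.int32(1142))
```

Emit:
servo_tool:
  rows:
    - [0,-1.71,-4.14,0,0,0,0]
    - [0,-1.71,-4.14,0,0,0,0]
    - [0,-1.71,-4.14,0,0,0,0]
    - [0,-1.71,-4.14,0,0,0,0]
    - [0,-1.71,-4.14,0,0,0,0]
    - [0,-1.71,-4.14,0,0,0,0]
    - [0,-1.71,-4.14,0,0,0,0]
    - [0,-1.71,-4.14,0,0,0,0]
    - [0,-1.71,-4.14,0,0,0,0]
    - [0,-1.71,-4.14,0,0,0,0]
    - [0,0,0,0,0,0,0]
    - [0,0,0,0,0,0,0]

```text
clock: 11.7
position: [536.1, 120.6, 189.2]
ee_rot: [0.974, -0.228, -0.002, 0.001]
contact_force: [0.5, 0.5, 0.0]
gripper_width: -0.2
```

Run:
```python
from bench import *
from h import *
s=read_state();print(s["position"],s["ee_rot"])
d=get_image("wrist");cv2.imwrite("pics/w5.png",d["image"][:,:,::-1])
a,n=blob(d["image"],(45,100,30),(80,255,255),(150,60,360,260));D=onz(d,*a,65);print(a,n,D)
v=D-s["position"];print("tool xy",v@[.894,-.448,0],v@[-.448,-.894,0])
A=cv2.imread("pics/w4.png");B=cv2.resize(d["image"][90:240,170:350,::-1],None,fx=3,fy=3)
cv2.imwrite("pics/c5.png",cv2.resize(np.hstack([A,B]),(800,334)))
```

```text
[536.09904812 120.63496036 189.20104954] [ 0.97367048 -0.22795069 -0.00165904  0.00123374]
[256.05267235 181.95429899] 1291 [539.36636904 117.84331173  65.        ]
tool xy 4.171643481990856 1.031974109996518
```

View pics/c5.png

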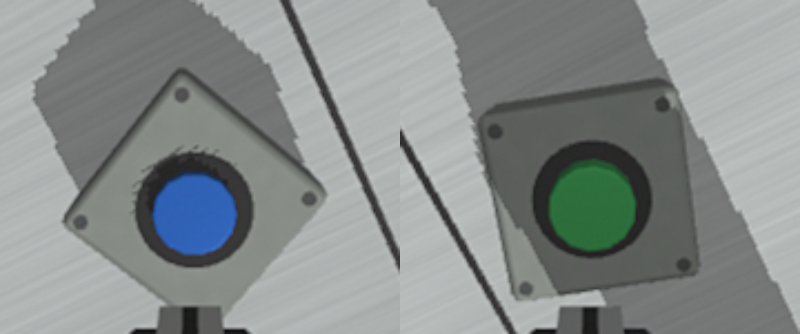

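The blue button now sits low in its collar, and green is under the tip to within 4 mm. I'll correct 3 mm and press green.

Emit:
servo_tool:
  rows:
    - [0,0.3,0.1,1.5,0,0,0]
    - [0,0,0,3,0,0,0]
    - [0,0,0,3,0,0,0]
    - [0,0,0,2,0,0,0]
    - [0,0,0,1,0,0,0]
    - [0,0,0,0.2,0,0,0]
    - [0,0,0,0.2,0,0,0]
    - [0,0,0,0,0,0,0]

```text
clock: 12.55
position: [539.9, 117.7, 83.1]
ee_rot: [0.973, -0.229, 0.001, -0.001]
contact_force: [-0.2, -0.3, -0.7]
gripper_width: -0.1
```

Emit:
servo_tool:
  rows:
    - [0,0,0,0.15,0,0,0]
    - [0,0,0,0.15,0,0,0]
    - [0,0,0,0.15,0,0,0]
    - [0,0,0,0,0,0,0]

```text
clock: 12.95
position: [539.2, 117.7, 77.8]
ee_rot: [0.973, -0.229, -0.0, 0.0]
contact_force: [-0.7, 0.5, -0.2]
gripper_width: 0.2
```

Emit:
servo_tool:
  rows:
    - [0,0,0,0.15,0,0,0]
    - [0,0,0,0.15,0,0,0]
    - [0,0,0,0,0,0,0]

```text
clock: 13.25
position: [539.5, 117.8, 74.9]
ee_rot: [0.973, -0.229, 0.0, -0.0]
contact_force: [-1.5, 0.3, 2.9]
gripper_width: 0.1
```

Emit:
servo_tool:
  rows:
    - [0,0,0,0.15,0,0,0]
    - [0,0,0,0.15,0,0,0]
    - [0,0,0,0.15,0,0,0]
    - [0,0,0,0.1,0,0,0]
    - [0,0,0,0,0,0,0]

```text
clock: 13.75
position: [539.5, 117.9, 71.0]
ee_rot: [0.974, -0.228, 0.0, -0.0]
contact_force: [-2.9, 0.3, 12.6]
gripper_width: -0.2
```

Emit:
servo_tool:
  rows:
    - [0,0,0,0.1,0,0,0]
    - [0,0,0,0,0,0,0]
    - [0,0,0,0,0,0,0]
    - [0,0,0,0,0,0,0]
    - [0,0,0,0,0,0,0]
    - [0,0,0,0,0,0,0]
    - [0,0,0,0,0,0,0]
    - [0,0,0,0,0,0,0]
    - [0,0,0,0,0,0,0]
    - [0,0,0,0,0,0,0]

```text
clock: 14.75
position: [539.6, 117.8, 70.9]
ee_rot: [0.974, -0.228, 0.001, -0.0]
contact_force: [-5.7, -0.0, 17.8]
gripper_width: -0.3
```

Held at the stop for over a second. I'll release it, lift clear, and check from above.

Emit:
servo_tool:
  rows:
    - [0,0,0,-1,0,0,0]
    - [0,0,0,-3,0,0,0]
    - [0,0,0,-4,0,0,0]
    - [0,0,0,-4,0,0,0]
    - [0,0,0,0,0,0,0]
    - [0,0,0,0,0,0,0]

```text
clock: 15.35
position: [539.4, 117.8, 188.8]
ee_rot: [0.973, -0.229, 0.0, -0.001]
contact_force: [-0.1, -0.6, -1.0]
gripper_width: 0.1
```

Run:
```python
from bench import *
from h import *
s=read_state();print(s["position"],s["contact_force"])
d=get_image("wrist");a,n=blob(d["image"],(45,100,30),(80,255,255),(150,60,360,260));print("green",a,n,[onz(d,*a,z).round(1) for z in(60,66)])
S=get_image("scene");o=np.load("pics/scene1.npz")["image"]
for nm,lo,hi,b in[("blue",(100,120,50),(125,255,255),(166,211,208,246)),("red",(0,170,60),(6,255,255),(250,195,282,224)),("green",(45,100,30),(80,255,255),(294,176,330,208))]:
    print(nm,blob(o,lo,hi,b),blob(S["image"],lo,hi,b))
A=cv2.resize(S["image"][140:300,120:400],(800,457));cv2.imwrite("pics/fin.png",A[:,:,::-1])
```

```text
[539.36402682 117.84592773 188.79451497] [-0.1412363  -0.55862932 -0.95312876]
green [255.54072925 187.09852599] 1289 [array([538.3, 118.4,  60. ]), array([539.8, 117.7,  66. ])]
blue (array([184.88659794, 221.27835052]), np.int32(97)) (array([185.05333333, 222.30666667]), np.int32(75))
red (array([263.45901639, 202.37704918]), np.int32(61)) (array([263.6984127 , 202.46031746]), np.int32(63))
green (array([311.39130435, 186.15942029]), np.int32(69)) (array([311.22727273, 186.22727273]), np.int32(66))
```

View pics/fin.png

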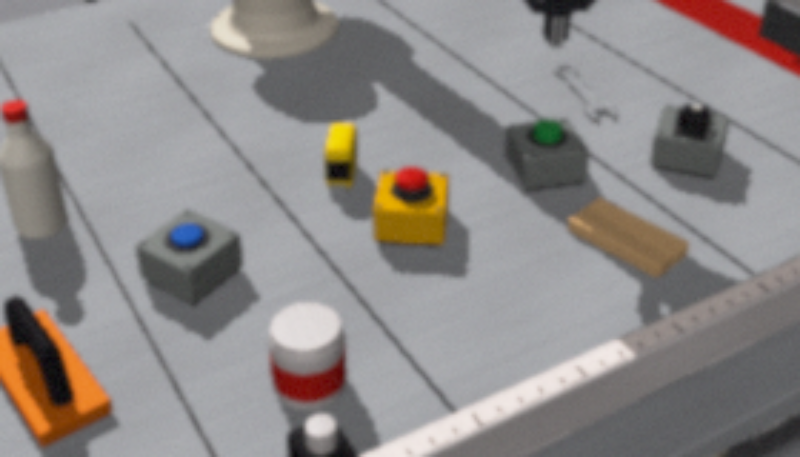

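The final scene shows blue low in its collar at (187,236), green up at (548,132), red untouched at (411,180), and the rocker tilted at (694,120). Nothing has moved, so I'm handing in.

```bash
python3 -c "
from bench import *
job_done();print('ok')"
```

```text
the job is handed in; nothing more can be done
ok
```

I pressed the rocker, the blue button and the green button in that order with closed fingertips, and handed in at about 15.5 s. `job_done()` gives no verdict.

- **Rocker:** I pressed the white-dotted end until the tool stopped moving and the force rose to 12 N. Afterwards the pictures showed it tilted down at the dot. I did not measure its angle.
- **Blue button:** It stopped 8 mm below its expected starting height at 17 N. The pictures show it still in.
- **Green button:** I held it at its stop, about 6 mm down and reaching 18 N, for over a second, then let it go. The camera puts its image back where it was before pressing.
- **Everything else:** The red button is unmoved in the scene image, and the boxes and bystanders look where they started. The tool was clear, about 110 mm above the green button.
- **Disagreement:** Heights triangulated across two camera views came out 5 to 10 mm away from the given heights. I used the given heights for the presses, and the contacts matched them to within about 2 mm.

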